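# Preset the sound kit and the headset bay before the show

## Task

Preset the sound kit: lay the grey belt pack clip side up in the white taped outline on the blue mat with its antenna pointing away from the robot, stand the silver mic capsule upright to the left of it on the mat's left end, and lay the brass jack adapter on the mat midway between the two, all three in one row along the middle of the mat. Seat the black ear cushion flat on the bare ear cup of the headset in its cradle, over the silver speaker grille, and swing the little wooden gate of the cradle fully shut. Set each thing down gently rather than dropping it, and leave the black spare capsule and the black spare adapter where they lie.

Things in the scene. Friction and masses are not known exactly. Their poses are not given: they have to be found in the camera images.
- pack: Loose grey plastic belt pack lying flat, clip side up, 84 mm long (its x), 62 mm wide (its y), 22 mm high, about 130 g; a flat steel clip on top reaches 25 mm up. Origin: centre of the underside, z up. A black antenna stub 10 mm thick sticks out 22 mm beyond its +x end, 19 mm to its -y side. Grip it across the 62 mm width
- capsule: Loose silver microphone capsule (grille head) standing upright on its collar: collar 34 mm diameter and 14 mm high, widening to a 44 mm diameter grille from 21 to 40 mm up, rounded dome top at 57 mm; 110 g. Origin: centre of the underside, z up. Grip the grille about 30 mm up
- cushion: Loose black ear cushion, a flat rubber ring lying on the desk: 66 mm outside diameter, 41 mm hole, 16 mm thick. Origin: centre of the underside, z up. Grip it across the outside, since the hole is filled by the grille once it is seated
- adapter: Loose brass jack adapter lying on its side: hexagonal barrel 30 mm long and 16 mm across flats, with a 6.4 mm plug pin sticking out to 43 mm from the origin along its +x. Origin: centre of the barrel on its axis, so 8 mm above what it lies on. Grip it across the barrel; it may lie either way on the mat
- mat: Fixed dark blue rubber mat, 150 (x) by 250 mm (y), 4 mm thick. Origin: centre of underside; x away from the robot, y left (turned up to 0.2 rad). White taped outline for the pack, 108 by 83 mm, centred at (0, -72) mm. The row runs along y through the centre: capsule's place about (0, 75), adapter's about (0, 4) mm
- cradle: Fixed wooden cradle board for the headset, 200 mm (x) by 230 mm (y), 12 mm thick, with a low picket fence round it (rails to 54 mm, post tops to 77 mm above the desk). Origin: centre of the underside; x points away from the robot, y to the left (it may be turned up to 12 degrees). The gate is in the front fence, at x = -92 mm
- headset: Single-ear headset fixed in the cradle, its bare dark grey ear cup (60 mm diameter) facing up. Origin: centre of the cup's flat rim, 50 mm above the desk, where the cushion's underside sits; z up. A silver domed grille, 35 mm diameter at its base and 22 mm at the top, stands 9 mm above the rim and goes into the cushion's hole. Headband and boom lie lower than the rim
- gate (a joint): Dark wooden picket gate in the cradle's front fence, rad: 0 shut (in line with the fence, at its stop), growing as it swings out towards the robot; starts 0.45 to 0.9, stays where left (light friction). Hinge: vertical, at x -92, y 50 mm of the cradle. Shut, it reaches 100 mm from there to -y; 10 mm thick, 16 to 62 mm above the desk. Push it from the robot's side about 70 mm from the hinge
- spare_capsule: Loose spare microphone capsule, same shape and size as the silver one but all black, standing; to be left alone. Origin: centre of the underside
- spare_adapter: Loose spare jack adapter, same shape and size as the brass one but with a black barrel and steel pin; to be left alone. Origin: centre of the barrel on its axis
Things that resemble listed ones, but are neither listed nor needed, are in the scene too. Several things have the shape of the adapter; the one meant has the colours described above.

How it is judged:
By the outcome, as a careful person would: the job done as asked, in the order asked, and still so for the second after the job is handed in, with the robot touching nothing.
It also fails if it takes over 109 s, if anything falls off the work surface, if the arm or the gripper's body presses on something with over 40 N, if the wrist force passes 120 N, or if a joint passes its speed limit or range.

## Robot

A 7-joint arm with a two-finger parallel gripper is mounted at the origin on the work surface. World frame = base frame: x ahead of the robot, y to its left, z up, the work surface at z = 0. Lengths are in m, angles in rad, forces in N, time in s.
With the tool pointing down it reaches from about 0.4 to 0.85 m from the base axis. Payload 10.4 kg.
Tool frame: the origin (TCP) lies at the very end of the fingers, on their centre line; the grasp point (between the pads) lies 19 mm behind it; z points along the fingers, y is the line along which they close (so a half turn about z gives the same grasp; the last joint's range is limited). The gripper opens to 85 mm and grips with 20 to 120 N. Pads are 22 mm wide; open, the fingers measure 114 mm over their backs; the gripper's body (76 mm by 85 mm) begins 54 mm behind the grasp point. The pads swing forward as they close: fully open they stand 13 mm farther back than shut.
Start: joints at [-1.343, 0.332, -0.065, 1.46, 0.022, 1.35, -0.088], TCP at [0.155, 0.605, 0.21] pointing down, gripper open.
Joint ranges: [-2.6, 2.6], [-0.5, 2.12], [-1.47, 1.34], [0.16, 2.42], [-1.27, 4.41], [0.06, 2.06], [-2.6, 2.6]. Speed limits (rad/s): [2.22, 2.22, 2.79, 2.79, 3.14, 3.14, 3.14].

## Interface

Orientations are given as a unit quaternion [x, y, z, w].
In Python, from workcell import * gives the robot as it stands.
- The arm moves only by the tool step_arm, never from a script. Its argument "commands" is one flat list of numbers, 7 for each row, row after row: the finger opening in mm, from 0 to 85.4, then the shift along the world's x, y, z as a fraction of full scale, then the turn, a rotation vector about the world's x, y, z as a fraction of full scale. A call has exactly 10 rows; each row is the pose to reach, as a shift and turn from the pose commanded when the call began, turning the shorter way round; what a row does not reach only later rows make up. Full scale, the value 1, is 0.6 m for a shift and pi rad for a turn. A row lasts 1/8 s, in which the tool goes at most 62.5 mm and 10.7 degrees, less where a joint would pass 70% of its speed; a pose out of reach is approached as far as the arm can. A call with a number of a shift or a turn outside -1 to 1 is refused whole. A call with a gripper value outside its range is refused whole. The fingers move at their own pace and stop on an object; "squeeze" is the grip in N (left out, the last holds). Time passes only in rows, so rows that repeat a pose let the fingers close, or fill a call up. It gives the time, the measured TCP pose, the force, the opening and the grip force at its end, in the units of the state.
- get_obs(): the state, without advancing time (a new reading comes with each control period).
- camera(name): name is "scene" or "top" or "wrist"; returns the picture (400x640x3 uint8, red, green, blue); there is no depth.
- camera_params(name): a dict with "mtx" (3x3 intrinsics, pixels), "extrinsics" (4x4, takes a point from world to camera coordinates); the wrist camera has in their place "tool_from_camera" (4x4, takes a point from camera to tool coordinates, whose origin is the TCP and whose axes are the flange's). Camera axes: x right, y down, z forward; pixel columns grow to the right and rows downward; lengths in m; the calibration is good to about 2 mm. A picture is of the moment at which its call begins: read the wrist's pose just before it. camera_params takes no time and is no camera call.
- hand_in(): hands the job in; it is judged then, once.
The state is a dict: "clock": time; "joint_pos": joint angles; "joint_velocities": joint speeds; "tau": joint torques, N m; "position": TCP position; "ee_rot": TCP orientation; "ft_force": force on the tool from outside, world axes, zero at the start; "torque": the same for the moment, N m; "grip_width": opening from 0.0 (shut) to 1.0 (fully open); "grasp_force": force on a finger pad.
Only numpy, scipy, OpenCV 4.12 (cv2) and the standard library are available. Lean on these libraries where they do the work, as an engineer would, in place of code of your own. Each camera call takes 0.05 s, during which the arm holds its last target. There are 200 camera calls.

## Working session

There is one attempt and no reset: what is moved stays moved. The work goes in short steps, Python scripts to look and compute and a tool call to move; the robot and the scene stay as the last step left them, time stands still between calls to the robot, and variables do not carry over. Pictures are saved under pics/ and viewed, at most 14 in all, crops included, and the job is handed in when it is done.

Besides the shell and the picture viewer there is one more tool, called after "Request:" in YAML: its name, and indented under it one key for each argument. step_arm: Moves the arm, as the interface text tells. Its arguments: {"type":"object","properties":{"commands":{"type":"array","items":{"type":"number"}},"squeeze":{"type":"number"}},"required":["commands"]}

```bash
ls; mkdir -p pics
python3 - <<'E'
from workcell import *
import cv2
o=get_obs();print(o)
for n in ("scene","top","wrist"):
    im=camera(n);cv2.imwrite(f"pics/{n}0.png",im[:,:,::-1]);print(n,camera_params(n))
E
```

```text
pics
{'clock': 0.0, 'joint_pos': array([-1.34257559,  0.33289222, -0.06471724,  1.46091941,  0.02158905,
        1.34987593, -0.08852737]), 'joint_velocities': array([ 0.0006248 ,  0.00181821,  0.00133353,  0.00158926,  0.00101638,
       -0.00161202, -0.00128922]), 'tau': array([-1.54591216e-03, -6.25444508e+01,  4.80538595e-02, -3.91611671e+01,
        1.60825427e-02,  9.89140099e-03,  2.71322847e-05]), 'position': array([0.15501945, 0.60506898, 0.20951374]), 'ee_rot': array([ 1.25078363e-01,  9.92146619e-01, -6.96960134e-04, -6.44073385e-05]), 'ft_force': array([ 0.81642488, -0.53774804,  0.62577591]), 'torque': array([-0.00530478, -0.00658094, -0.01200784]), 'grasp_force': 0.0, 'grip_width': 1.0027093702117653}
scene {'mtx': array([[377.93596022,   0.        , 320.3471072 ],
       [  0.        , 377.93596022, 203.12290892],
       [  0.        ,   0.        ,   1.        ]]), 'extrinsics': array([[ 0.77612634,  0.63048437, -0.01083359, -0.468144  ],
       [ 0.53092982, -0.66265092, -0.5282114 , -0.2324818 ],
       [-0.34020792,  0.40420691, -0.84904378,  1.05035062],
       [ 
[... 407 characters left out ...]
     [ 1.93142831e-01,  1.26039428e-02, -9.81089694e-01,
         1.22731814e+00],
       [ 0.00000000e+00,  0.00000000e+00,  0.00000000e+00,
         1.00000000e+00]])}
wrist {'mtx': array([[327.57330683,   0.        , 324.81767261],
       [  0.        , 327.57330683, 195.94084267],
       [  0.        ,   0.        ,   1.        ]]), 'tool_from_camera': array([[-8.38683591e-04, -9.66290036e-01, -2.57454584e-01,
         6.59569701e-02],
       [ 9.99999647e-01, -8.23311159e-04, -1.67508866e-04,
         2.18969430e-04],
       [-5.01030833e-05, -2.57454634e-01,  9.66290385e-01,
        -1.64479206e-01],
       [ 0.00000000e+00,  0.00000000e+00,  0.00000000e+00,
         1.00000000e+00]])}
```

View pics/top0.png

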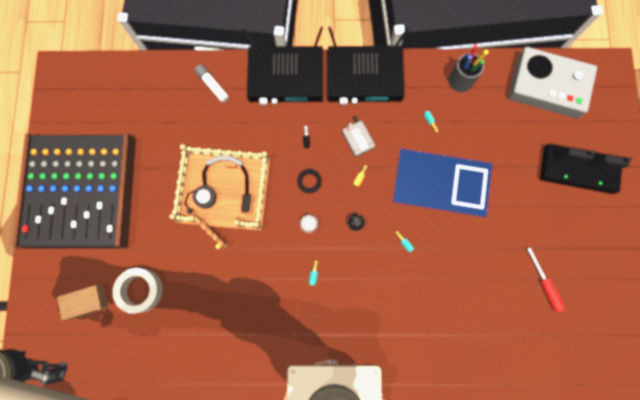

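View pics/scene0.png

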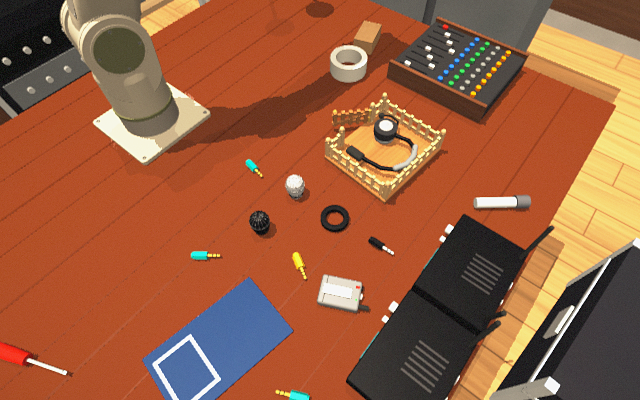

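Run:
```python
import cv2
a=cv2.imread("pics/top0.png")
cv2.imwrite("pics/c1.png",cv2.resize(a[105:250,295:495],None,fx=4,fy=4,interpolation=cv2.INTER_CUBIC))
cv2.imwrite("pics/c2.png",cv2.resize(a[135:255,160:285],None,fx=5,fy=5,interpolation=cv2.INTER_CUBIC)[:600])
```

```text
(no output)
```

View pics/c1.png

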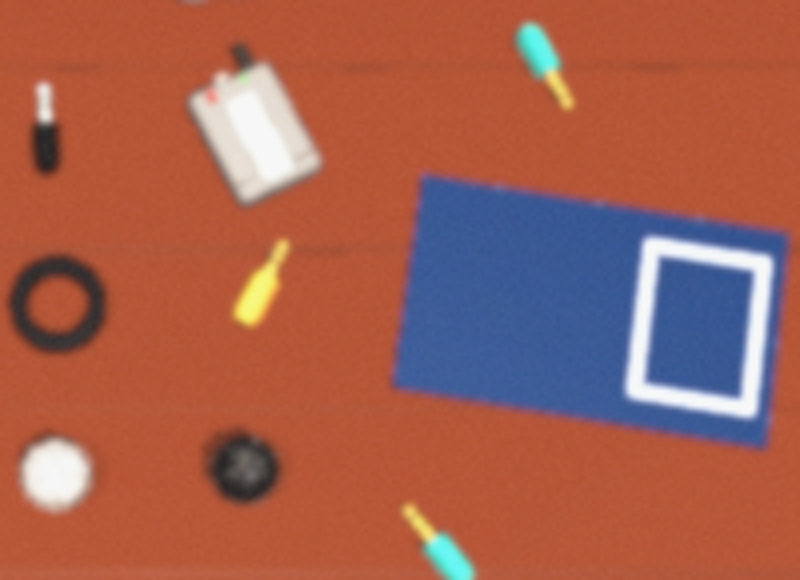

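View pics/c2.png

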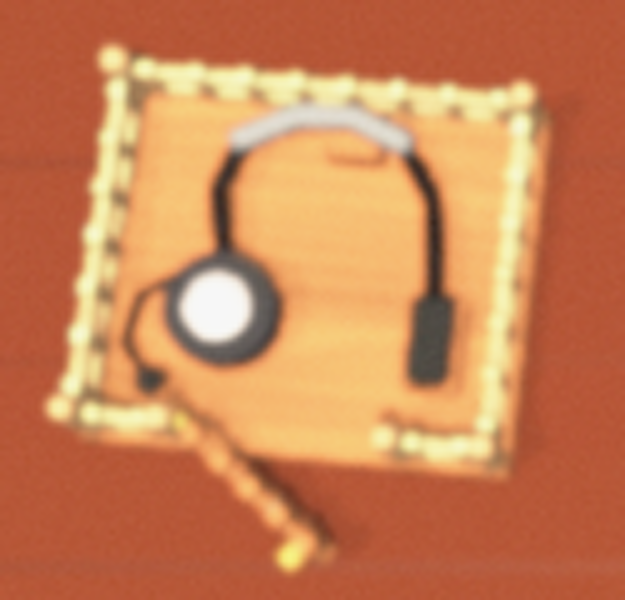

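Candidates in the top picture:
- **Adapters:** yellow brass at (360,176) is the one wanted. Cyan ones at (431,121), (404,241) and (313,272) and the black spare at (306,136) are not.
- **Capsules:** silver at (309,223) is wanted. The black spare is at (356,221).
- **Cushion:** black ring at (309,181). The white tape roll at (136,290) is not it.
- **Pack:** at (358,137), antenna pointing up-left. The black boxes are not it.

The gate is open at the lower left of the cradle, with its tip at (218,246).

```bash
cat > h.py <<'E'
import numpy as np, cv2
from scipy.spatial.transform import Rotation as R
from workcell import *
def ray(p,z,mtx,T_cw):
    d=T_cw[:3,:3]@np.linalg.solve(mtx,[p[0],p[1],1.]);c=T_cw[:3,3]
    return (c+d*(z-c[2])/d[2])[:2]
def top(p,z,name="top"):
    q=camera_params(name);return ray(p,z,q["mtx"],np.linalg.inv(q["extrinsics"]))
def tool(o):
    T=np.eye(4);T[:3,:3]=R.from_quat(o["ee_rot"]).as_matrix();T[:3,3]=o["position"];return T
def wr(p,z,o):
    q=camera_params("wrist");return ray(p,z,q["mtx"],tool(o)@q["tool_from_camera"])
def yaw(o): # direction of tool y (closing line) in world, deg
    y=tool(o)[:3,1];return np.degrees(np.arctan2(y[1],y[0]))
def snap(n,f):
    o=get_obs();im=camera(n)[:,:,::-1].copy();cv2.imwrite(f"pics/{f}.png",im);return o,im
E
python3 - <<'E'
from h import *
np.set_printoptions(precision=4,suppress=True)
c1=lambda x,y,z:top((x/4+295-.4,y/4+105-.4),z)
c2=lambda x,y,z:top((x/5+160-.4,y/5+135-.4),z)
ang=lambda a,b:np.degrees(np.arctan2(*(b-a)[::-1]))
P=[c1(*p,.022) for p in [(190,100),(268,65),(322,162),(246,203)]]
print("pack",P,np.mean(P,0),[np.linalg.norm(P[i]-P[i-1]) for i in range(4)],ang(P[2],P[1]),ang(P[3],P[0]))
M=[c1(*p,.004) for p in [(422,175),(788,233),(766,447),(394,388)]]
print("mat",M,np.mean(M,0),ang(M[1],M[0]),ang(M[2],M[3]),ang(M[3],M[0]))
O=[c1(*p,.004) for p in [(646,236),(774,255),(756,417),(626,398)]];print("outl",np.mean(O,0),ang(O[1],O[0]),ang(O[3],O[0]))
print("caps",c1(56,472,.035),"spare",c1(243,466,.035))
print("cush",c1(57,304,.01))
a,b,t=c1(246,322,.008),c1(270,272,.008),c1(285,242,.008)
print("adap",a,b,t,np.linalg.norm(t-a),ang(a,t))
C=[c2(*p,.077) for p in [(112,60),(522,95),(490,447),(58,407)]]
print("cradle",C,np.mean(C,0),ang(C[1],C[0]),ang(C[3],C[0]))
print("cup",c2(222,308,.05),"grille",c2(215,305,.059))
print("gate",c2(290,555,.075),c2(182,420,.07))
o=get_obs();print(yaw(o),o["clock"])
E
```

```text
pack [array([ 0.7281, -0.0258]), array([ 0.7529, -0.0791]), array([ 0.6842, -0.1143]), array([ 0.6557, -0.0628])] [ 0.7052 -0.0705] [np.float64(0.08125441041161646), np.float64(0.0587232102273926), np.float64(0.07716663884434016), np.float64(0.058878609360401464)] 27.152043168974057 27.03332047614087
mat [array([ 0.6804, -0.1841]), array([ 0.6393, -0.4297]), array([ 0.4931, -0.4055]), array([ 0.5328, -0.1609])] [ 0.5864 -0.2951] 80.49777128689003 80.77054961060112 -8.941489380996828
outl [ 0.5751 -0.3671] 81.12133075339601 -9.752769151834594
caps [0.4719 0.0636] spare [ 0.4759 -0.0574]
cush [0.5891 0.0641]
adap [ 0.5771 -0.0626] [ 0.6115 -0.0792] [ 0.6324 -0.0897] 0.06153952334867171 -26.106195822378016
cradle [array([0.6644, 0.3913]), array([0.6453, 0.1782]), array([0.4625, 0.1903]), array([0.4827, 0.4088])] [0.5637 0.2922] 84.87729776466067 -5.498845344317486
cup [0.5388 0.3347] grille [0.5386 0.3363]
gate [0.4085 0.289 ] [0.4772 0.3476]
75.63367576876682 0.15
```

View pics/wrist0.png

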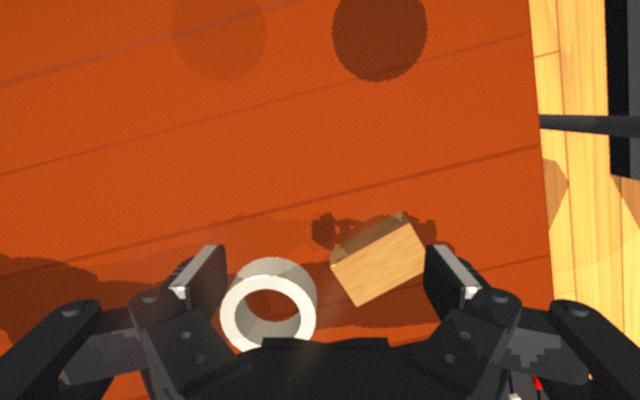

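Request:
step_arm:
  commands: [85,0.1,-0.13,0.02,0,0,-0.05,85,0.2,-0.26,0.02,0,0,-0.1,85,0.28,-0.36,0.02,0,0,-0.15,85,0.36,-0.46,0.02,0,0,-0.2,85,0.42,-0.55,0.02,0,0,-0.25,85,0.48,-0.64,0.02,0,0,-0.3,85,0.54,-0.73,0.02,0,0,-0.35,85,0.6,-0.82,0.02,0,0,-0.4,85,0.66,-0.9,0.02,0,0,-0.45,85,0.72,-0.95,0.02,0,0,-0.5]
  squeeze: 40

```text
clock: 1.4
position: [0.5296, 0.1037, 0.2225]
ee_rot: [0.792, 0.611, 0.0, -0.0]
ft_force: [1.1, -0.0, -0.5]
grip_width: 0.998
grasp_force: 0.0
```

Request:
step_arm:
  commands: [85,0.1,-0.1,0,0,0,-0.06,85,0.2,-0.2,0,0,0,-0.12,85,0.28,-0.28,0,0,0,-0.18,85,0.29,-0.29,0,0,0,-0.24,85,0.29,-0.29,-0.05,0,0,-0.268,85,0.29,-0.29,-0.1,0,0,-0.268,85,0.29,-0.29,-0.1,0,0,-0.268,85,0.29,-0.29,-0.1,0,0,-0.268,85,0.29,-0.29,-0.1,0,0,-0.268,85,0.29,-0.29,-0.1,0,0,-0.268]

```text
clock: 2.65
position: [0.7032, -0.0685, 0.1634]
ee_rot: [0.972, 0.237, 0.001, 0.0]
ft_force: [0.2, -0.6, 0.3]
grip_width: 0.994
grasp_force: 0.0
```

Run:
```python
from h import *
o,im=snap("wrist","w1");print(o["position"],yaw(o),o["clock"],o["joint_pos"].round(2))
```

```text
[ 0.70321652 -0.06848264  0.16343524] -62.598305946176524 2.65 [-0.41  0.62  0.7   1.31 -0.39  1.35 -0.82]
```

View pics/w1.png

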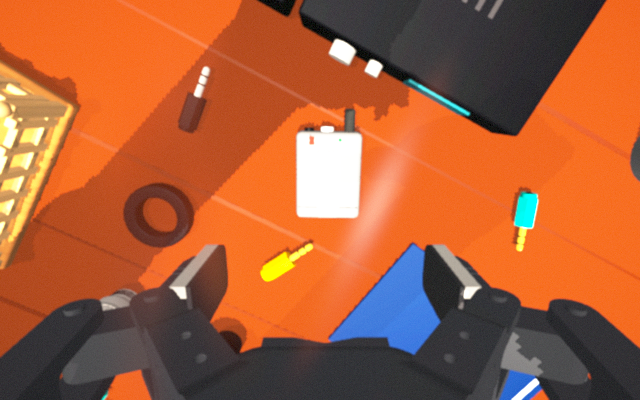

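The wrist picture shows the pack with corners at about (299,132), (360,132), (358,217) and (297,216), and its antenna at (350,120). The brass adapter runs from (263,273) to its tip at (311,246), and the cushion is at (159,215).

Run:
```python
from h import *
np.set_printoptions(precision=4,suppress=True)
o=get_obs();ang=lambda a,b:np.degrees(np.arctan2(*(b-a)[::-1]))
P=[wr(p,.022,o) for p in [(298,132),(361,132),(359,217),(297,217)]]
print(np.mean(P,0),[np.linalg.norm(P[i]-P[i-1]) for i in range(4)],ang(P[2],P[1]),ang(P[3],P[0]))
a,t=wr((263,274),.008,o),wr((312,246),.008,o);print("adap",a,t,np.linalg.norm(t-a),ang(a,t),a+(t-a)/np.linalg.norm(t-a)*.0155)
print("cush",wr((159,215),.01,o))
```

```text
[ 0.7069 -0.0697] [np.float64(0.08218204510895495), np.float64(0.05783631070735947), np.float64(0.0821428774721313), np.float64(0.06090846543845299)] 27.604726396925113 25.462414237706337
adap [ 0.5765 -0.058 ] [ 0.6298 -0.0903] 0.062320688298284535 -31.168399669493986 [ 0.5898 -0.066 ]
cush [0.5894 0.0639]
```

Request:
step_arm:
  commands: [85,0.005,-0.0025,-0.08,0,0,-0.003,85,0.005,-0.0025,-0.16,0,0,-0.003,85,0.005,-0.0025,-0.23,0,0,-0.003,85,0.005,-0.0025,-0.266,0,0,-0.003,85,0.005,-0.0025,-0.266,0,0,-0.003,50,0.005,-0.0025,-0.266,0,0,-0.003,50,0.005,-0.0025,-0.266,0,0,-0.003,50,0.005,-0.0025,-0.266,0,0,-0.003,50,0.005,-0.0025,-0.266,0,0,-0.003,50,0.005,-0.0025,-0.266,0,0,-0.003]
  squeeze: 40

```text
clock: 3.95
position: [0.7059, -0.07, 0.0028]
ee_rot: [0.973, 0.232, 0.0, 0.0]
ft_force: [0.9, 0.2, -0.0]
grip_width: 0.585
grasp_force: 0.0
```

Run:
```python
from h import *
o,im=snap("wrist","w2");print(o["position"],o["grip_width"],o["grasp_force"],yaw(o))
```

```text
[ 0.70586058 -0.06999283  0.00280404] 0.5848757318772745 0.0 -63.14772402727591
```

View pics/w2.png

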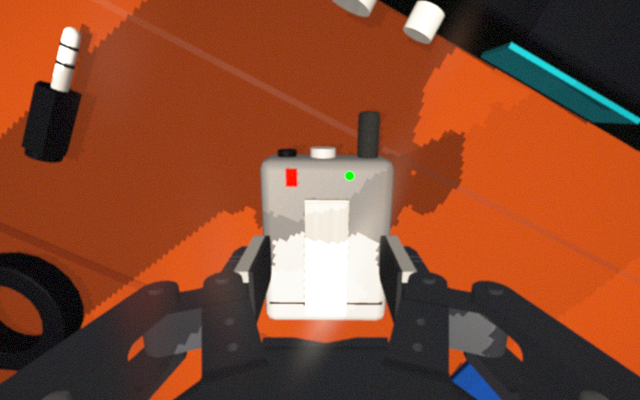

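The picture shows the fingers straddling the pack, the pads only at its sides, with no grip force yet. I'll close further.

Request:
step_arm:
  commands: [40,0,0,0,0,0,0,40,0,0,0,0,0,0,30,0,0,0,0,0,0,30,0,0,0,0,0,0,30,0,0,0,0,0,0,30,0,0,0,0,0,0,30,0,0,0,0,0,0,30,0,0,0,0,0,0,30,0,0,0,0,0,0,30,0,0,0,0,0,0]
  squeeze: 40

```text
clock: 5.25
position: [0.7058, -0.07, 0.0027]
ee_rot: [0.973, 0.232, 0.0, 0.0]
ft_force: [-0.1, -0.8, 0.1]
grip_width: 0.355
grasp_force: 0.0
```

Run:
```python
from h import *
o,a=snap("wrist","w3");s=camera("scene")[:,:,::-1]
s=cv2.resize(s[200:360,240:440],(640,512),interpolation=cv2.INTER_CUBIC)
a=cv2.resize(a[100:400,200:450],(160*2,192*2))
im=np.zeros((560,800,3),np.uint8);im[:512,:480]=s[:,80:560];im[:384,480:]=a;cv2.imwrite("pics/m3.png",im)
```

```text
(no output)
```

View pics/m3.png

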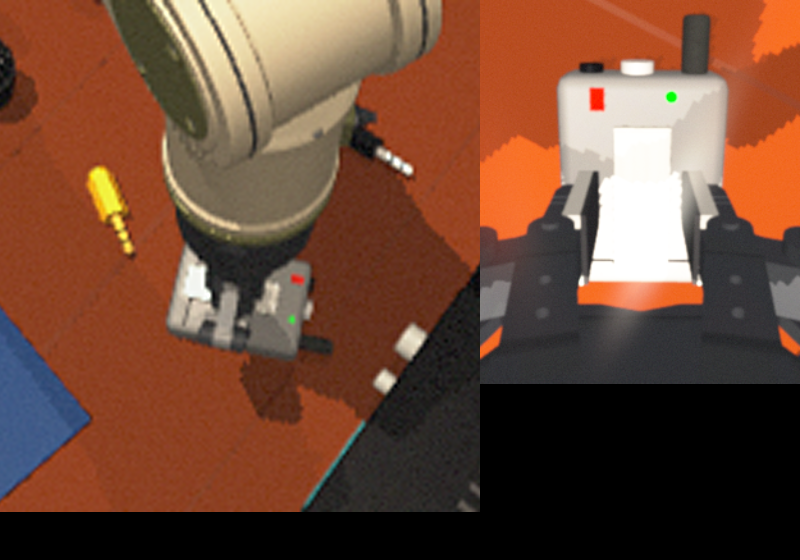

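The pads closed to 30 mm above the pack. Projecting the pad corner seen at (292,234) puts the finger tips about 25 mm behind the stated TCP, so the real tips are higher than the pose says. I'll open and go lower in small steps, watching the force.

Request:
step_arm:
  commands: [85,0,0,0,0,0,0,85,0,0,0,0,0,0,85,0,0,0,0,0,0,85,0,0,0,0,0,0,85,0,0,0,0,0,0,85,0,0,0,0,0,0,85,0,0,-0.005,0,0,0,85,0,0,-0.01,0,0,0,85,0,0,-0.013,0,0,0,85,0,0,-0.013,0,0,0]

```text
clock: 6.6
position: [0.7057, -0.07, -0.0054]
ee_rot: [0.973, 0.232, -0.0, -0.0]
ft_force: [0.2, 0.5, 0.9]
grip_width: 0.998
grasp_force: 0.0
```

Run:
```python
from h import *
o,a=snap("wrist","w4");print(o["position"],o["ft_force"],o["grip_width"],o["joint_pos"].round(3))
cv2.imwrite("pics/m4.png",a)
```

```text
[ 0.70567088 -0.06995099 -0.00539298] [0.18571872 0.47504004 0.9168625 ] 0.9979853470697335 [-0.375  0.773  0.621  1.439 -0.478  1.083 -0.766]
```

View pics/m4.png

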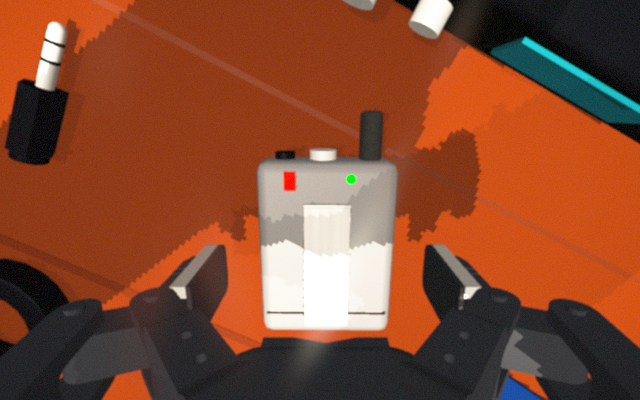

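Now the open pads clear both sides of the pack, which spans cols 259–397 at row 165, and nothing is touching. Continuing down.

Request:
step_arm:
  commands: [85,0,0,-0.005,0,0,0,85,0,0,-0.01,0,0,0,85,0,0,-0.015,0,0,0,85,0,0,-0.02,0,0,0,85,0,0,-0.025,0,0,0,85,0,0,-0.025,0,0,0,72,0,0,-0.025,0,0,0,66,0,0,-0.025,0,0,0,60,0,0,-0.025,0,0,0,56,0,0,-0.025,0,0,0]
  squeeze: 20

```text
clock: 7.9
position: [0.706, -0.07, -0.0198]
ee_rot: [0.973, 0.232, 0.0, 0.0]
ft_force: [0.0, -0.5, 3.2]
grip_width: 0.724
grasp_force: 22.9
```

Request:
step_arm:
  commands: [72,0,0,0,0,0,0,72,0,0,-0.005,0,0,0,72,0,0,-0.008,0,0,0,72,0,0,-0.008,0,0,0,55,0,0,-0.008,0,0,0,55,0,0,-0.008,0,0,0,55,0,0,-0.008,0,0,0,55,0,0,-0.008,0,0,0,55,0,0,-0.008,0,0,0,55,0,0,-0.008,0,0,0]
  squeeze: 45

```text
clock: 9.15
position: [0.706, -0.0701, -0.0247]
ee_rot: [0.973, 0.232, 0.0, 0.0]
ft_force: [1.2, -0.4, 2.9]
grip_width: 0.714
grasp_force: 50.7
```

Request:
step_arm:
  commands: [55,0,0,0.02,0,0,0,55,0,0,0.07,0,0,0,55,0,0,0.13,0,0,0,55,-0.03,-0.07,0.13,0,0,-0.03,55,-0.06,-0.14,0.13,0,0,-0.06,55,-0.09,-0.21,0.13,0,0,-0.09,55,-0.12,-0.28,0.13,0,0,-0.12,55,-0.155,-0.35,0.13,0,0,-0.15,55,-0.19,-0.42,0.13,0,0,-0.18,55,-0.218,-0.494,0.13,0,0,-0.2]

```text
clock: 10.4
position: [0.5743, -0.3672, 0.0536]
ee_rot: [0.997, -0.081, 0.0, -0.0]
ft_force: [1.8, -0.1, -1.0]
grip_width: 0.715
grasp_force: 50.3
```

Run:
```python
from h import *
o,a=snap("wrist","w5");print(o["position"],yaw(o),o["ft_force"],o["grip_width"],o["grasp_force"])
```

```text
[ 0.57432911 -0.36720654  0.05363027] -99.27207247557531 [ 1.84610112 -0.07895702 -1.01039568] 0.7151209140466399 50.262004137039185
```

View pics/w5.png

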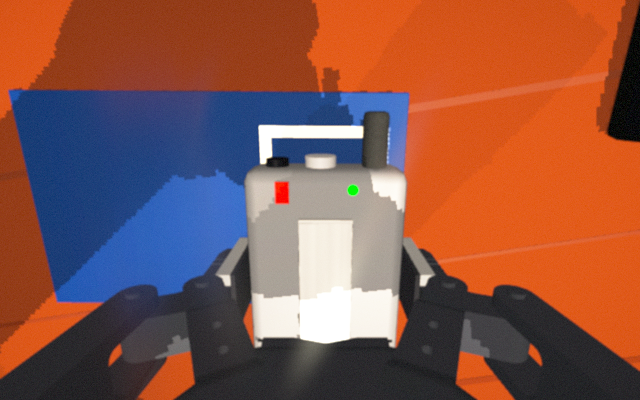

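Pack held level, antenna away from the robot. The mat edge is horizontal in the picture at row 91, so yaw is aligned. The tape corner is at (260,126). Lowering.

Request:
step_arm:
  commands: [55,0.001,0.001,-0.04,0,0,0,55,0.001,0.001,-0.08,0,0,0,55,0.001,0.001,-0.105,0,0,0,55,0.001,0.001,-0.115,0,0,0,55,0.001,0.001,-0.119,0,0,0,55,0.001,0.001,-0.121,0,0,0,55,0.001,0.001,-0.1225,0,0,0,55,0.001,0.001,-0.1235,0,0,0,55,0.001,0.001,-0.1235,0,0,0,55,0.001,0.001,-0.1235,0,0,0]

```text
clock: 11.7
position: [0.5758, -0.3659, -0.0208]
ee_rot: [0.997, -0.08, 0.0, 0.0]
ft_force: [-0.0, -0.3, -0.2]
grip_width: 0.715
grasp_force: 50.4
```

Request:
step_arm:
  commands: [55,0,0,-0.0006,0,0,0,66,0,0,-0.0006,0,0,0,72,0,0,-0.0006,0,0,0,78,0,0,-0.0006,0,0,0,85,0,0,-0.0006,0,0,0,85,0,0,-0.0006,0,0,0,85,0,0,0.03,0,0,0,85,0,0,0.1,0,0,0,85,0,0.03,0.2,0,0,0.04,85,-0.04,0.1,0.25,0,0,0.08]
  squeeze: 40

```text
clock: 12.95
position: [0.5528, -0.3078, 0.1336]
ee_rot: [0.999, 0.047, 0.002, 0.002]
ft_force: [0.2, 1.0, 0.3]
grip_width: 0.997
grasp_force: 0.0
```

Request:
step_arm:
  commands: [85,-0.01,0.08,0,0,0,0.02,85,-0.03,0.16,0,0,0,0.04,85,-0.05,0.24,0,0,0,0.06,85,-0.07,0.32,0,0,0,0.08,85,-0.09,0.4,0,0,0,0.1,85,-0.11,0.48,0,0,0,0.12,85,-0.13,0.56,0,0,0,0.12,85,-0.135,0.62,0,0,0,0.12,85,-0.135,0.62,0,0,0,0.12,85,-0.135,0.62,0,0,0,0.12]

```text
clock: 14.2
position: [0.471, 0.0653, 0.1297]
ee_rot: [0.973, 0.232, 0.0, -0.0]
ft_force: [1.0, -1.0, -0.5]
grip_width: 0.995
grasp_force: 0.0
```

Run:
```python
from h import *
o,a=snap("wrist","w6");print(o["position"],yaw(o),o["clock"])
t=camera("top")[:,:,::-1]
im=np.zeros((600,800,3),np.uint8);im[:300,:480]=cv2.resize(a,(480,300));im[300:,:480]=cv2.resize(t[140:240,370:530],(480,300));cv2.imwrite("pics/m6.png",im)
```

```text
[0.47097433 0.06527776 0.12966535] -63.21126186547514 14.2
```

View pics/m6.png

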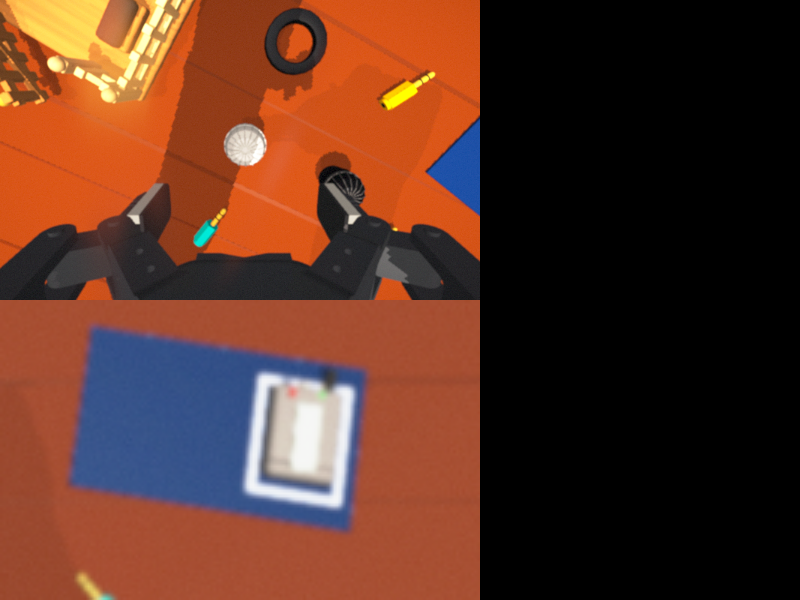

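The lower half shows the pack squarely in the outline. In the wrist half, the silver capsule is at (245,145), which is (327,193) in full-size pixels. The black spare is to the right, clear of the approach.

Run:
```python
from h import *
o=get_obs();
for p in [(327,193)]:
    for z in (.03,.04): print(wr(p,z,o))
a,t=wr((507,143),.008,o),wr((581,98),.008,o);print(a,t,np.linalg.norm(t-a),np.degrees(np.arctan2(*(t-a)[::-1])))
print(wr((394,55),.012,o),o["position"])
```

```text
[0.46841963 0.06250253]
[0.47068182 0.06371611]
[ 0.57331476 -0.05930665] [ 0.63208063 -0.09308214] 0.06778060888814838 -29.88799857270361
[0.5900052  0.06375694] [0.47095229 0.06485424 0.1293731 ]
```

Request:
step_arm:
  commands: [85,0.001,-0.002,-0.07,0,0,0,85,0.001,-0.002,-0.14,0,0,0,85,0.001,-0.002,-0.2,0,0,0,85,0.001,-0.002,-0.23,0,0,0,85,0.001,-0.002,-0.244,0,0,0,55,0.001,-0.002,-0.244,0,0,0,50,0.001,-0.002,-0.244,0,0,0,40,0.001,-0.002,-0.244,0,0,0,38,0.001,-0.002,-0.244,0,0,0,38,0.001,-0.002,-0.244,0,0,0]
  squeeze: 30

```text
clock: 15.55
position: [0.4719, 0.0652, -0.0164]
ee_rot: [0.973, 0.232, 0.001, -0.0]
ft_force: [-2.4, -1.1, 5.5]
grip_width: 0.501
grasp_force: 29.6
```

Request:
step_arm:
  commands: [38,0,0,0.02,0,0,0,38,0,0,0.08,0,0,0,38,0,0,0.16,0,0,0,38,0.04,-0.07,0.16,0,0,0,38,0.08,-0.15,0.16,0,0,0,38,0.12,-0.23,0.16,0,0,0,38,0.16,-0.31,0.16,0,0,0,38,0.19,-0.39,0.16,0,0,0,38,0.211,-0.45,0.16,0,0,0,38,0.211,-0.477,0.16,0,0,0]

```text
clock: 16.8
position: [0.5978, -0.2237, 0.0794]
ee_rot: [0.973, 0.231, -0.0, 0.001]
ft_force: [-0.7, -0.3, -1.0]
grip_width: 0.505
grasp_force: 31.0
```

Request:
step_arm:
  commands: [38,0.001,0,-0.04,0,0,0,38,0.001,0,-0.08,0,0,0,38,0.001,0,-0.11,0,0,0,38,0.001,0,-0.13,0,0,0,38,0.001,0,-0.14,0,0,0,38,0.001,0,-0.146,0,0,0,38,0.001,0,-0.149,0,0,0,38,0.001,0,-0.1505,0,0,0,38,0.001,0,-0.152,0,0,0,38,0.001,0,-0.152,0,0,0]

```text
clock: 18.05
position: [0.5986, -0.2213, -0.0122]
ee_rot: [0.973, 0.232, 0.0, 0.0]
ft_force: [-1.3, 0.1, 2.5]
grip_width: 0.501
grasp_force: 31.1
```

Request:
step_arm:
  commands: [50,0,0,0,0,0,0,60,0,0,0,0,0,0,70,0,0,0,0,0,0,70,0,0,0,0,0,0,70,0,0,0.05,0,0,0,70,0,0,0.13,0,0,0,70,0,0,0.2,0,0,0,60,0,0.08,0.2,0,0,-0.05,45,-0.005,0.16,0.2,0,0,-0.1,40,-0.0125,0.254,0.2,0,0,-0.15]
  squeeze: 30

```text
clock: 19.3
position: [0.5908, -0.0679, 0.1076]
ee_rot: [1.0, -0.005, 0.0, 0.0]
ft_force: [0.6, 0.0, 0.3]
grip_width: 0.468
grasp_force: 0.0
```

Request:
step_arm:
  commands: [40,0,0,0,0,0,-0.05,40,0,0,0,0,0,-0.1,40,0,0,0,0,0,-0.157,40,0,0,0,0,0,-0.157,40,0,0,-0.05,0,0,-0.157,40,0,0,-0.1,0,0,-0.157,40,0,0,-0.1,0,0,-0.157,40,0,0,-0.1,0,0,-0.157,40,0,0,-0.1,0,0,-0.157,40,0,0,-0.1,0,0,-0.157]

```text
clock: 20.55
position: [0.5914, -0.0688, 0.0482]
ee_rot: [0.969, -0.245, 0.001, -0.0]
ft_force: [0.6, 0.6, -0.5]
grip_width: 0.47
grasp_force: 0.0
```

Run:
```python
from h import *
o,a=snap("wrist","w7");print(o["position"],yaw(o),o["clock"],o["joint_pos"].round(2),o["grip_width"])
t=camera("top")[:,:,::-1]
im=np.zeros((600,800,3),np.uint8);im[:400,:640]=a;im[400:,:320]=cv2.resize(t[140:240,370:530],(320,200));cv2.imwrite("pics/m7.png",im)
```

```text
[ 0.5914374  -0.06878437  0.04821104] -118.3790275248642 20.55 [-0.67  0.58  0.93  1.76 -0.52  1.08 -1.63] 0.4695540178009812
```

View pics/m7.png

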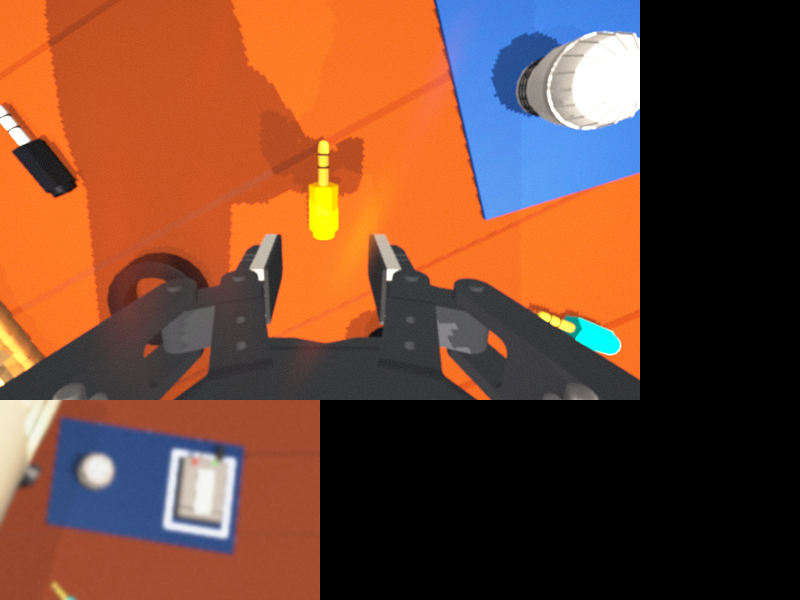

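The adapter lies straight in line between the pads: pin tip at (323,141), barrel rows 183–238, pads centred on col 325. The capsule stands upright on the mat. Going down to grip.

Request:
step_arm:
  commands: [40,0,0,-0.05,0,0,0,40,0,0,-0.085,0,0,0,40,0,0,-0.1,0,0,0,40,0,0,-0.106,0,0,0,40,0,0,-0.111,0,0,0,40,0,0,-0.111,0,0,0,25,0,0,-0.111,0,0,0,15,0,0,-0.111,0,0,0,12,0,0,-0.111,0,0,0,10,0,0,-0.111,0,0,0]
  squeeze: 25

```text
clock: 21.9
position: [0.5912, -0.0688, -0.0188]
ee_rot: [0.969, -0.245, 0.0, -0.0]
ft_force: [-0.8, 0.8, 6.3]
grip_width: 0.197
grasp_force: 24.6
```

Request:
step_arm:
  commands: [10,0,0,0.02,0,0,0,10,0,0,0.08,0,0,0,10,0,0,0.16,0,0,0,10,0,0,0.2,0,0,0,10,-0.001,-0.07,0.2,0,0,0.02,10,-0.002,-0.15,0.2,0,0,0.04,10,-0.003,-0.23,0.2,0,0,0.06,10,-0.005,-0.31,0.2,0,0,0.08,10,-0.007,-0.35,0.2,0,0,0.107,10,-0.007,-0.371,0.2,0,0,0.107]

```text
clock: 23.15
position: [0.5861, -0.2932, 0.1013]
ee_rot: [0.997, -0.081, 0.0, 0.0]
ft_force: [-0.4, -0.2, -0.4]
grip_width: 0.197
grasp_force: 24.6
```

Run:
```python
from h import *
o=get_obs();print(o["position"],yaw(o),o["clock"],o["ft_force"],o["grip_width"],o["grasp_force"])
o,a=snap("wrist","w8")
hsv=cv2.cvtColor(a,cv2.COLOR_BGR2HSV);m=cv2.inRange(hsv,(22,120,120),(35,255,255));n,l,s,c=cv2.connectedComponentsWithStats(m)
print([(s[i],c[i]) for i in range(1,n) if s[i][4]>100])
t=camera("top")[:,:,::-1];cv2.imwrite("pics/t8.png",t)
hsv=cv2.cvtColor(t,cv2.COLOR_BGR2HSV);m=cv2.inRange(hsv[140:230,385:500],(0,0,150),(180,70,255));n,l,s,c=cv2.connectedComponentsWithStats(m)
print([(s[i],c[i]+[385,140]) for i in range(1,n) if s[i][4]>30])
```

```text
[ 0.58611167 -0.29319071  0.10133858] -99.30276846458177 23.15 [-0.38851636 -0.20825077 -0.36346735] 0.1965403562343276 24.63740933686495
[(array([ 308,  225,   35,   71, 1650], dtype=int32), array([324.47636364, 261.69212121]))]
[(array([   2,    0,  113,   90, 5873], dtype=int32), array([451.82342925, 187.64975311])), (array([ 26,  27,  15,  16, 172], dtype=int32), array([417.62209302, 173.68604651]))]
```

Request:
step_arm:
  commands: [10,0.001,0.001,-0.06,0,0,0,10,0.001,0.001,-0.12,0,0,0,10,0.001,0.001,-0.16,0,0,0,10,0.001,0.001,-0.175,0,0,0,10,0.001,0.001,-0.183,0,0,0,10,0.001,0.001,-0.187,0,0,0,10,0.001,0.001,-0.189,0,0,0,10,0.001,0.001,-0.191,0,0,0,10,0.001,0.001,-0.192,0,0,0,10,0.001,0.001,-0.192,0,0,0]

```text
clock: 24.5
position: [0.5874, -0.2908, -0.0144]
ee_rot: [0.997, -0.08, 0.0, 0.0]
ft_force: [0.0, -0.2, -0.8]
grip_width: 0.204
grasp_force: 24.6
```

Request:
step_arm:
  commands: [10,0,0,-0.0007,0,0,0,10,0,0,-0.0013,0,0,0,10,0,0,-0.0013,0,0,0,18,0,0,-0.0013,0,0,0,22,0,0,-0.0013,0,0,0,27,0,0,-0.0013,0,0,0,30,0,0,-0.0013,0,0,0,30,0,0,0.03,0,0,0,30,0,0,0.1,0,0,0,30,0,0,0.17,0,0,0]

```text
clock: 25.75
position: [0.5873, -0.2911, 0.09]
ee_rot: [0.997, -0.08, 0.0, 0.0]
ft_force: [0.3, 0.5, -0.1]
grip_width: 0.35
grasp_force: 0.0
```

Request:
step_arm:
  commands: [40,0,0.08,0.02,0,0,0.03,60,0,0.16,0.02,0,0,0.06,85,0,0.24,0.02,0,0,0.09,85,0.001,0.32,0.02,0,0,0.12,85,0.002,0.4,0.02,0,0,0.15,85,0.003,0.48,0.02,0,0,0.18,85,0.003,0.55,0.02,0,0,0.21,85,0.003,0.592,0.02,0,0,0.24,85,0.003,0.592,0.02,0,0,0.274,85,0.003,0.592,0.02,0,0,0.274]

```text
clock: 27.0
position: [0.5895, 0.0642, 0.1007]
ee_rot: [0.939, 0.343, 0.001, 0.0]
ft_force: [0.0, 0.0, -0.2]
grip_width: 0.998
grasp_force: 0.0
```

Run:
```python
from h import *
o,a=snap("wrist","w9");print(o["position"],yaw(o),o["clock"])
g=a.max(2);m=(g<75).astype(np.uint8);m[240:]=0;n,l,s,c=cv2.connectedComponentsWithStats(m)
for i in range(1,n):
    if s[i][4]>300:
        x,y,w,h=s[i][:4];print(s[i],c[i],wr((x+w/2,y+h/2),.012,o))
im=np.zeros((560,640,3),np.uint8);im[:400]=a;t=camera("top")[:,:,::-1];im[400:,:]=cv2.resize(t[160:200,370:530],(640,160));cv2.imwrite("pics/m9.png",im)
```

```text
[0.58945602 0.06416322 0.10074249] -49.880120279469764 27.0
[ 589    0   51   41 1296] [619.44830247  14.7191358 ] [ 0.8147131 -0.0103683]
[ 392   48   45   52 1198] [413.84641068  73.55592654] [0.69907825 0.07225363]
[ 286  151   81   81 2027] [331.16625555 189.74740997] [0.59041124 0.06442137]
```

View pics/m9.png

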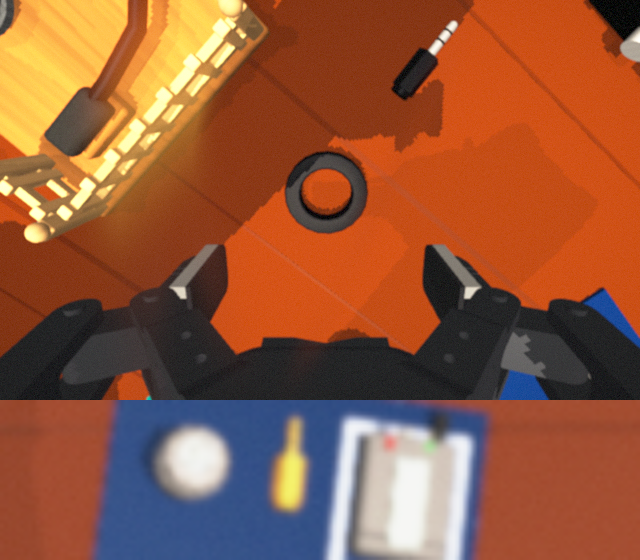

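The ring is at (326,192), centred between the pads. The lower strip shows capsule, adapter and pack in one row on the mat. Taking the cushion.

Request:
step_arm:
  commands: [85,0.001,0,-0.07,0,0,0,85,0.001,0,-0.14,0,0,0,85,0.001,0,-0.18,0,0,0,85,0.001,0,-0.2,0,0,0,85,0.001,0,-0.208,0,0,0,85,0.001,0,-0.208,0,0,0,70,0.001,0,-0.208,0,0,0,62,0.001,0,-0.208,0,0,0,58,0.001,0,-0.208,0,0,0,58,0.001,0,-0.208,0,0,0]
  squeeze: 25

```text
clock: 28.35
position: [0.5904, 0.0646, -0.024]
ee_rot: [0.939, 0.343, 0.001, -0.0]
ft_force: [-2.5, -0.0, 6.7]
grip_width: 0.764
grasp_force: 26.3
```

Request:
step_arm:
  commands: [58,0,0,0.02,0,0,0,58,0,0,0.1,0,0,0,58,0,0,0.18,0,0,0,58,0,0,0.24,0,0,0,58,-0.05,0.08,0.24,0,0,0,58,-0.1,0.16,0.24,0,0,0,58,-0.15,0.24,0.24,0,0,0,58,-0.2,0.32,0.24,0,0,0,58,-0.214,0.344,0.24,0,0,0,58,-0.214,0.344,0.24,0,0,0]

```text
clock: 29.6
position: [0.4611, 0.2715, 0.1194]
ee_rot: [0.939, 0.344, 0.0, -0.0]
ft_force: [-0.2, -0.3, 0.1]
grip_width: 0.758
grasp_force: 28.2
```

Run:
```python
from h import *
o,a=snap("wrist","w10");print(o["position"],yaw(o),o["clock"],o["grip_width"],o["grasp_force"])
im=cv2.resize(a,(800,500),interpolation=cv2.INTER_CUBIC);cv2.imwrite("pics/m10.png",im)
q=camera_params("wrist");T=np.linalg.inv(tool(o)@q["tool_from_camera"])
def pr(P):
    c=T[:3,:3]@P+T[:3,3];p=q["mtx"]@c;return p[:2]/p[2]
print("expected cup px",pr(np.array([.5387,.3353,.05])),"grille top",pr(np.array([.5387,.3353,.059])))
x,y=pr(np.array([.5387,.3353,.05])).astype(int)
hsv=cv2.cvtColor(a,cv2.COLOR_BGR2HSV)
m=((hsv[:,:,1]<70)).astype(np.uint8);m[:max(0,y-70)]=0;m[y+70:]=0;m[:,:max(0,x-70)]=0;m[:,x+70:]=0
for nm,mm in (("gray",m),("bright",m*(hsv[:,:,2]>130))):
    n,l,s,c=cv2.connectedComponentsWithStats(mm.astype(np.uint8))
    for i in range(1,n):
        if s[i][4]>200: print(nm,s[i],c[i])
```

```text
[0.46114502 0.27145076 0.11936439] -49.72331744013998 29.6 0.7583814801624226 28.150772396475077
expected cup px [328.32083485  52.71375317] grille top [328.46397949  50.36915685]
gray [ 283    0   89   97 6886] [327.27098461  46.68893407]
bright [ 299   19   56   59 2551] [326.39317915  47.8369267 ]
```

View pics/m10.png

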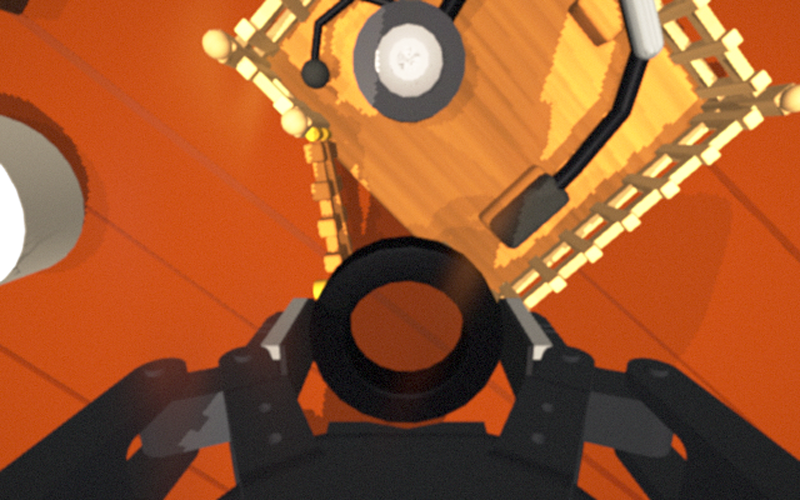

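The picture shows the cushion held level, the cup at about (328,51) in full-size pixels with the grille centred at (327,48), and the gate hanging open to its left. I'll fit the cup circle.

Run:
```python
from h import *
from scipy.optimize import least_squares
o=get_obs();a=cv2.imread("pics/w10.png");q=camera_params("wrist");T=np.linalg.inv(tool(o)@q["tool_from_camera"])
th=np.linspace(0,2*np.pi,180)
def circ(c,r,z):
    P=np.c_[c[0]+r*np.cos(th),c[1]+r*np.sin(th),0*th+z]@T[:3,:3].T+T[:3,3];p=P@q["mtx"].T;return p[:,:2]/p[:,2:]
def bb(c,r,z): p=circ(c,r,z);return np.r_[p.min(0),p.max(0)]
f=least_squares(lambda c:(bb(c,.030,.05)-[283,0,372,97])[[0,2,3]],[.5387,.3353]);print("cup",f.x,f.fun)
f=least_squares(lambda c:(bb(c,.0175,.05)-[299,19,355,78])[[0,2,3]],[.5387,.3353]);print("grille base",f.x,f.fun,bb(f.x,.0175,.05))
# top camera grille check
t=cv2.imread("pics/top0.png");h=cv2.cvtColor(t,cv2.COLOR_BGR2HSV);m=((h[:,:,1]<60)&(h[:,:,2]>170)).astype(np.uint8);m[:185]=0;m[210:]=0;m[:,:190]=0;m[:,220:]=0
mm=cv2.moments(m);print(mm["m00"],top((mm["m10"]/mm["m00"],mm["m01"]/mm["m00"]),.054))
# held cushion hole/outer check: project expected cushion at TCP
p=o["position"];print(bb(p[:2],.033,p[2]+.024+.016), "seen outer cols 248-402, rows 190-338; tool", p)
```

```text
cup [0.54081257 0.33521934] [-0.96756375  0.96756556  0.06858147]
grille base [0.54048737 0.33537555] [ 1.49230871 -1.49230929 -0.05989702] [300.49230871  20.61874343 353.50769071  77.94010298]
168.0 [0.5390876  0.33698573]
[248.05916588 192.1187868  406.24359079 336.22639562] seen outer cols 248-402, rows 190-338; tool [0.46200566 0.26996181 0.11931144]
```

Request:
step_arm:
  commands: [58,0.04,0.034,0,0,0,0,58,0.08,0.067,0,0,0,0,58,0.115,0.097,0,0,0,0,58,0.13,0.109,0,0,0,0,58,0.13,0.109,-0.04,0,0,0,58,0.13,0.109,-0.08,0,0,0,58,0.13,0.109,-0.11,0,0,0,58,0.13,0.109,-0.125,0,0,0,58,0.13,0.109,-0.135,0,0,0,58,0.13,0.109,-0.135,0,0,0]

```text
clock: 30.9
position: [0.5394, 0.3361, 0.0379]
ee_rot: [0.939, 0.343, 0.0, 0.0]
ft_force: [-0.0, -1.0, -0.4]
grip_width: 0.76
grasp_force: 28.1
```

Request:
step_arm:
  commands: [58,0.001,-0.001,-0.004,0,0,0,58,0.001,-0.001,-0.008,0,0,0,58,0.001,-0.001,-0.012,0,0,0,58,0.001,-0.001,-0.015,0,0,0,58,0.001,-0.001,-0.017,0,0,0,58,0.001,-0.001,-0.018,0,0,0,58,0.001,-0.001,-0.019,0,0,0,58,0.001,-0.001,-0.0195,0,0,0,58,0.001,-0.001,-0.0195,0,0,0,58,0.001,-0.001,-0.0195,0,0,0]

```text
clock: 32.15
position: [0.54, 0.3356, 0.0262]
ee_rot: [0.939, 0.343, 0.0, 0.0]
ft_force: [-1.2, -1.1, 1.0]
grip_width: 0.763
grasp_force: 28.2
```

Request:
step_arm:
  commands: [58,0,0,-0.001,0,0,0,68,0,0,-0.001,0,0,0,74,0,0,-0.001,0,0,0,80,0,0,-0.001,0,0,0,80,0,0,-0.001,0,0,0,80,0,0,0.02,0,0,0,80,0,0,0.06,0,0,0,80,0,0,0.12,0,0,0,80,-0.05,0,0.17,0,0,0,70,-0.12,0,0.17,0,0,0.04]

```text
clock: 33.4
position: [0.4694, 0.3359, 0.1313]
ee_rot: [0.916, 0.402, 0.003, -0.001]
ft_force: [-0.3, 0.5, -0.6]
grip_width: 0.821
grasp_force: 0.0
```

Request:
step_arm:
  commands: [40,-0.05,0,0,0,0,0.05,20,-0.11,-0.003,0,0,0,0.1,0,-0.115,-0.005,0,0,0,0.15,0,-0.115,-0.005,0,0,0,0.207,0,-0.115,-0.005,0,0,0,0.207,0,-0.115,-0.005,0,0,0,0.207,0,-0.115,-0.005,0,0,0,0.207,0,-0.115,-0.005,0,0,0,0.207,0,-0.115,-0.005,0,0,0,0.207,0,-0.115,-0.005,0,0,0,0.207]

```text
clock: 34.65
position: [0.3989, 0.3326, 0.1281]
ee_rot: [0.74, 0.673, 0.0, 0.0]
ft_force: [-1.1, -0.7, -0.7]
grip_width: 0.001
grasp_force: 0.0
```

Run:
```python
from h import *
o,a=snap("top","t11");print(o["position"],yaw(o),o["clock"],o["grip_width"],o["joint_pos"].round(2))
q=camera_params("top")
def px(P):
    c=q["extrinsics"]@np.r_[P,1];p=q["mtx"]@c[:3];return p[:2]/p[2]
print("cup at",px([.540,.3355,.066]),"tape",top((136,290),.02))
for y in range(188,208): print("".join("%4d"%v for v in a[y,188:222].max(1)))
```

```text
[0.39893375 0.33259272 0.12807602] -5.385509830079415 34.65 0.0012200043016276205 [-1.22  0.17  0.49  1.87 -0.09  1.13 -0.8 ]
cup at [202.27631365 194.53185314] tape [0.29972837 0.50566258]
 174 177 180 173 151 115  77  51  37  36  36  45  58  75  96 111 109  91  75  61  51  46  45  54  71 101 135 175 211 228 233 235 234 235
 168 171 171 158 126  85  50  41  35  40  51  72  97 124 158 178 176 156 135 110  80  57  49  43  51  73 114 160 206 227 234 235 236 235
 163 165 155 135  97  58  36  38  39  52  86 118 143 169 203 223 226 218 202 170 130  85  54  43  45  58  92 139 189 219 232 235 236 236
 153 147 130 107  71  40  40  34  43  81 121 157 180 199 220 233 238 238 234 219 179 121  72  49  41  50  71 114 157 196 221 231 234 235
 131 118  96  73  50  38  31  36  65 111 152 186 200 211 220 229 237 240 241 236 216 157  98  55  44  46  58  88 128 169 204 223 229 231
 108  97  80  54  40  35  35  47  88 133 175 200 213 217 219 224 231 240 243 243 231 191 121  66  48  40  50  77 116 156 197 220 226 228
 109 113  97  63  40  37  34  60 105 152 190 207 215 218 220 221 227 238 244 244 239 211
[... 1129 characters left out ...]
243 243 243 244
 182 177 170 159 131  99  66  44  37  39  47  63  82  97 100 102  93  83  66  49  44  39  39  36  37  63 111 172 224 241 243 243 244 244
 178 179 174 171 159 133  99  65  46  40  35  40  46  54  53  54  53  50  41  39  38  39  36  38  54  87 128 179 222 239 242 243 244 244
 170 179 179 176 172 159 135 104  74  51  44  40  39  40  38  34  39  37  39  38  35  37  42  60  83 116 143 176 210 231 239 242 243 244
 157 176 179 177 175 172 159 137 109  87  67  52  44  44  43  41  41  42  40  40  43  55  71  93 117 140 158 171 190 214 233 241 243 244
 133 154 160 164 167 172 168 157 145 128 107  91  79  65  57  57  57  58  66  73  79  97 112 129 145 155 166 172 179 198 224 237 242 243
```

The pixel rows of the top image show the ring with the bright grille symmetric in its hole, so the cushion is seated. Now the gate: down beside it with the fingers shut.

Request:
step_arm:
  commands: [0,0,0,-0.05,0,0,0,0,0,0,-0.1,0,0,0,0,0,0,-0.14,0,0,0,0,0,0,-0.165,0,0,0,0,0,0,-0.183,0,0,0,0,0,0,-0.183,0,0,0,0,0.01,-0.01,-0.183,0,0,0,0,0.02,-0.02,-0.183,0,0,0,0,0.03,-0.03,-0.183,0,0,0,0,0.03,-0.03,-0.183,0,0,0]

```text
clock: 35.95
position: [0.4177, 0.3139, 0.0185]
ee_rot: [0.74, 0.673, 0.0, 0.0]
ft_force: [-0.4, 0.5, 1.0]
grip_width: 0.001
grasp_force: 0.0
```

Request:
step_arm:
  commands: [0,0.008,-0.008,0,0,0,0,0,0.016,-0.016,0,0,0,0,0,0.024,-0.023,0,0,0,0,0,0.031,-0.03,0,0,0,0,0,0.037,-0.036,0,0,0,0,0,0.042,-0.042,0,0,0,0,0,0.046,-0.047,0,0,0,0,0,0.049,-0.052,0,0,0,0,0,0.051,-0.052,0,0,0,0,0,0.052,-0.052,0,0,0,0]

```text
clock: 37.2
position: [0.4481, 0.2834, 0.0183]
ee_rot: [0.739, 0.673, -0.0, 0.0]
ft_force: [-0.4, -0.1, -0.6]
grip_width: -0.002
grasp_force: 0.2
```

Request:
step_arm:
  commands: [0,0.001,0,0,0,0,0,0,0.002,0,0,0,0,0,0,0.003,0,0,0,0,0,0,0.004,0,0,0,0,0,0,0.005,0,0,0,0,0,0,0.005,0,0,0,0,0,0,0.005,0,0,0,0,0,0,0.005,0,0,0,0,0,0,0.005,0,0,0,0,0,0,0.005,0,0,0,0,0]

```text
clock: 38.45
position: [0.4512, 0.2834, 0.0183]
ee_rot: [0.739, 0.673, 0.0, 0.0]
ft_force: [-0.6, 0.2, 0.2]
grip_width: -0.003
grasp_force: 0.0
```

Run:
```python
from h import *
o,a=snap("wrist","w12");print(o["position"],o["ft_force"])
t=camera("top")[:,:,::-1]
q=camera_params("top")
def px(P):
    c=q["extrinsics"]@np.r_[P,1];p=q["mtx"]@c[:3];return (p[:2]/p[2]).round(1)
W=lambda x,y:(.5637+.9957*x+.0924*y,.2922-.0924*x+.9957*y)
# visibility of gate line near tip region in top image: print V along gate line at z=.06
for y in (.05,-.05): print(px([*W(-.092,y),.062]))
```

```text
[0.45115814 0.28340909 0.01829472] [-0.59179961  0.23431448  0.15551321]
[195.6 219.2]
[234.6 222.8]
```

Request:
step_arm:
  commands: [0,0.001,0,0,0,0,0,0,0.002,0,0,0,0,0,0,0.003,0,0,0,0,0,0,0.004,0,0,0,0,0,0,0.005,0,0,0,0,0,0,0.005,0,0,0,0,0,0,0.005,0,0,0,0,0,0,0.005,0,0,0,0,0,0,0.005,0,0,0,0,0,0,0.005,0,0,0,0,0]

```text
clock: 39.8
position: [0.4542, 0.2834, 0.0183]
ee_rot: [0.739, 0.673, 0.0, 0.0]
ft_force: [0.1, -0.4, 0.1]
grip_width: 0.0
grasp_force: 0.0
```

Request:
step_arm:
  commands: [0,0.0005,0,0,0,0,0,0,0.001,0,0,0,0,0,0,0.0015,0,0,0,0,0,0,0.002,0,0,0,0,0,0,0.0025,0,0,0,0,0,0,0.003,0,0,0,0,0,0,0.003,0,0,0,0,0,0,0.003,0,0,0,0,0,0,0.003,0,0,0,0,0,0,0.003,0,0,0,0,0]

```text
clock: 41.05
position: [0.4545, 0.2834, 0.0181]
ee_rot: [0.739, 0.673, -0.001, -0.001]
ft_force: [-8.9, -1.6, 7.3]
grip_width: -0.002
grasp_force: 4.3
```

Request:
step_arm:
  commands: [0,-0.01,0,0,0,0,0,0,-0.03,0,0,0,0,0,0,-0.08,0,0,0,0,0,0,-0.1,0,0.08,0,0,0,0,-0.1,0,0.16,0,0,0,0,-0.1,-0.06,0.22,0,0,0,0,-0.1,-0.15,0.22,0,0,0,0,-0.1,-0.25,0.22,0,0,0,0,-0.1,-0.25,0.22,0,0,0,0,-0.1,-0.25,0.22,0,0,0]

```text
clock: 42.3
position: [0.3957, 0.1339, 0.1503]
ee_rot: [0.739, 0.673, 0.001, -0.0]
ft_force: [0.3, -0.2, -0.3]
grip_width: -0.0
grasp_force: 0.0
```

Run:
```python
from h import *
o,a=snap("top","t13");print(o["position"],o["clock"])
b=cv2.imread("pics/top0.png");h=cv2.cvtColor(a,cv2.COLOR_BGR2HSV)
# front fence line: brightness/hue rows in cols 170..265, rows 205..250
for y in range(208,236): print(y,"".join("%4d"%v for v in a[y,172:264:3,1]))
# mat area: adapter, capsule, spares vs before
d=cv2.absdiff(a,b).max(2);m=(cv2.GaussianBlur(d,(3,3),0)>45).astype(np.uint8);n,l,s,c=cv2.connectedComponentsWithStats(m)
print([tuple(s[i]) for i in range(1,n) if s[i][4]>25])
```

```text
[0.39570506 0.13390956 0.15034183] 42.3
208   92 224 198 134 149  92  93 127 152 125  91  93 121 150 161 167 169 172 173 173 172 159 159 181 199 214 223 227 233 236 238
209  112 225 194 130 148  91  68 111 156 150 132 132 152 163 165 167 168 169 169 174 166 156 172 194 210 219 226 231 235 237 239
210  144 228 186 131 145  95  62 102 151 159 153 155 164 164 168 167 171 169 158 167 159 163 186 204 217 224 229 234 237 239 241
211  172 227 163 134 145  98  62 104 145 159 161 162 164 167 169 169 173 165 142 155 156 175 197 214 220 227 233 236 238 240 242
212  180 219 135 132 152 106  72 110 138 159 161 162 165 167 168 170 166 157 128 147 169 190 209 218 225 231 235 237 240 241 242
213  176 188 113 120 146 121  88 116 128 159 157 157 164 163 165 166 151 156 137 147 183 201 215 223 229 234 236 239 241 242 243
214  184 155 116 110 132 129 113 116 118 154 151 154 158 158 165 159 135 164 155 151 195 212 221 226 231 235 238 241 242 243 244
215  213 137 158 124 124 136 143 126 111 144 133 146 143 152 163 151 132 173 173 154 205 217 224 229 233 237 239 241 242 243 244
216  222 139 214 173 160 173
[... 3420 characters left out ...]
23), np.int32(26), np.int32(164)), (np.int32(126), np.int32(284), np.int32(25), np.int32(23), np.int32(126)), (np.int32(135), np.int32(285), np.int32(22), np.int32(28), np.int32(54)), (np.int32(58), np.int32(287), np.int32(42), np.int32(32), np.int32(897)), (np.int32(102), np.int32(311), np.int32(10), np.int32(14), np.int32(93)), (np.int32(0), np.int32(349), np.int32(74), np.int32(51), np.int32(2341)), (np.int32(288), np.int32(371), np.int32(4), np.int32(10), np.int32(32)), (np.int32(309), np.int32(373), np.int32(51), np.int32(27), np.int32(731)), (np.int32(296), np.int32(378), np.int32(10), np.int32(22), np.int32(46)), (np.int32(284), np.int32(385), np.int32(9), np.int32(13), np.int32(81))]
```

Request:
step_arm:
  commands: [0,0.02,-0.08,0.05,0,0,0,0,0.04,-0.16,0.1,0,0,0,0,0.06,-0.24,0.15,0,0,0,0,0.06,-0.32,0.15,0,0,0,0,0.06,-0.4,0.15,0,0,0,0,0.06,-0.45,0.15,0,0,0,0,0.06,-0.45,0.15,0,0,0,0,0.06,-0.45,0.15,0,0,0,0,0.06,-0.45,0.15,0,0,0,0,0.06,-0.45,0.15,0,0,0]

```text
clock: 43.6
position: [0.4321, -0.1358, 0.2402]
ee_rot: [0.739, 0.674, -0.0, 0.0]
ft_force: [0.7, -1.1, 0.4]
grip_width: -0.004
grasp_force: 0.0
```

Run:
```python
from h import *
o,a=snap("top","t14");print(o["position"],o["clock"])
for y in range(212,232): print(y,"".join("%4d"%v for v in a[y,172:264:3,1]))
b=cv2.imread("pics/top0.png");d=cv2.absdiff(a,b).max(2)
for n,(x,y) in dict(spcap=(356,221),spad=(306,136),block=(80,302),tape=(136,290)).items(): print(n,d[y-14:y+15,x-14:x+15].mean().round(1))
p,r=cv2.phaseCorrelate(np.float32(cv2.cvtColor(a,6)[275:330,45:115]),np.float32(cv2.cvtColor(b,6)[275:330,45:115]));print(p,r)
```

```text
[ 0.4320556  -0.13584972  0.24024164] 43.6
212  164 203 122 122 135  97  64 103 126 147 146 148 150 152 155 156 161 160 163 162 164 162 161 130  95 101 130 146 179 191 121
213  160 175 103 110 134 112  80 104 117 146 144 146 148 153 152 153 158 159 160 161 163 164 164 144 125 124 131 149 179 198 125
214  170 141 106  97 120 117 103 105 107 140 138 142 143 145 151 149 154 155 157 160 161 162 162 159 146 141 137 150 182 202 127
215  197 123 146 113 112 124 133 114 101 134 123 133 130 138 151 145 152 149 154 159 159 159 156 158 153 148 149 152 183 200 127
216  210 126 195 156 145 162 174 136 105 129 108 119 112 119 141 131 150 143 144 156 151 152 141 153 151 151 150 154 181 191 124
217  197 129 221 195 196 209 206 154 131 138 107 117 103 108 128 112 144 135 133 148 136 143 120 141 146 149 153 155 184 178 119
218  160 123 213 200 220 225 216 161 158 151 122 132 119 104 121 102 130 125 118 132 114 131 109 131 134 148 149 149 204 170 117
219  116 111 169 175 216 215 204 154 167 155 125 146 135 117 135 106 119 133 109 117 105 132 114 113 118 138 143 144 219 162 112
220   84 100 127 141 189 
[... 927 characters left out ...]
 72  74  75  82  89  90  98 107 191 148 120 116 114 132 164 164 137 131 101  77
228   71  71  70  70  72  71  71  73  70  74  73  72  72  73  74  75  74  78  89 154 124 100 102 103 118 134 145 137 120 109  78
229   73  72  72  72  73  69  70  71  73  73  71  69  72  71  70  70  70  71  77 108  91  80  80  84  92 109 119 121 116 110  78
230   70  73  70  69  73  70  70  72  69  70  71  70  73  75  72  71  73  73  70  78  74  71  72  73  75  83  88  90  95 100  76
231   70  70  72  69  73  69  74  71  71  71  73  71  70  70  70  72  69  74  71  73  72  70  71  73  74  73  75  75  76  83  74
spcap 62.4
spad 30.2
block 37.0
tape 24.9
(-0.15850791469897274, 0.03692893137199249) 0.7301292057390566
```

```bash
python3 -c "
from workcell import *
print(hand_in())"
```

```text
the job is handed in; nothing more can be done
None
```

The job is handed in at about 44 s: pack, capsule and adapter are in a row on the mat, the cushion is on the ear cup and the gate is pushed to its stop. The cushion and gate were checked only from image pixel values and the force reading, and the verdict did not come back.

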